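Fit the mixing pot on the splined drive of the gel mixer

ROBOT

A 6-joint arm with a two-finger parallel gripper is mounted at the origin on the work surface. World frame = base frame: x ahead of the robot, y to its left, z up, the work surface at z = 0. Lengths are in m, angles in rad, forces in N, time in s.
With the tool pointing down it reaches from about 0.25 to 0.775 m from the base axis. Payload 4 kg.
Tool frame: the origin (TCP) lies at the centre of the arm's flange, where the gripper is bolted on; the fingertips stand 173 mm ahead of it and the grasp point (between the pads) lies 155 mm ahead of it (robot.pinch_z is the distance from the TCP to the grasp point, in m); z points along the fingers, y is the direction in which the jaws open and shut (so a half turn about z gives the same grasp; the last joint's range is limited). The gripper opens to 85 mm and grips with 20 to 120 N. Pads are 22 mm wide; open, the fingers measure 114 mm over their backs; the gripper's body (76 mm by 85 mm) begins 54 mm behind the grasp point. The pads swing forward as they close: fully open they stand 13 mm farther back than shut.
Start: joints at [1.001, 0.087, 1.371, -0, 1.684, -0.103], TCP at [0.248, 0.491, 0.405] pointing down, gripper open.
Joint ranges: [-3.1, 3.1], [-0.76, 2.03], [0.27, 2.55], [-1.08, 4.22], [0.17, 2.65], [-2.57, 2.57]. Speed limits (rad/s): [2.79, 2.79, 3.14, 3.14, 3.14, 3.14].

INTERFACE

Orientations are given as a unit quaternion [w, x, y, z].
In Python, from workcell import sensors, imaging, job, robot gives the robot as it stands. The module is installed in compiled form; this text tells all that it offers.
- The arm moves only by the tool play_rows, never from a script. Its argument "deltas" is a list of rows, each a list of 7 numbers: the turn, a rotation vector about the tool's x, y, z in degrees, then the shift along the tool's x, y, z in m, then the finger opening in m, from 0 to 0.0854. A call has 1 to 20 rows; each row shifts and turns the commanded pose from where the row before left it, along the tool's axes as they then stand; what a row does not reach is not made up. A row lasts 1/12 s, in which the tool goes at most 41.7 mm and 7.16 degrees, less where a joint would pass 70% of its speed; a pose out of reach is approached as far as the arm can. A call with a gripper value outside its range is refused whole. The fingers move at their own pace and stop on an object; the grip force is fixed at half the most. Time passes only in rows, so rows that do not move let the fingers close. It gives the time, the measured TCP pose, the force and the opening at its end, in the units of the state.
- sensors.sense(): the state, without advancing time (a new reading comes with each control period).
- imaging.grab_frame(name): name is "side" or "top"; returns (picture, depth): 384x512x3 uint8, red, green, blue; 384x512 float32, m along the optical axis (not along the pixel's ray), 0 where there is no reading.
- imaging.camera_info(name): a dict with "mtx" (3x3 intrinsics, pixels), "k1" (the pictures are not rectified: a ray, as slopes to the right and down, at radius r is drawn at 1 + k1 r^2 times it, then the intrinsics apply), "R" (3x3) and "t" (3): a world point X has camera coordinates R X + t. Camera axes: x right, y down, z forward; pixel columns grow to the right and rows downward; lengths in m; the calibration is good to about 2 mm. A picture is of the moment at which its call begins. camera_info takes no time and is no camera call.
- job.sign_off(): hands the job in, once; it reports no verdict.
The state is a dict: "t": time; "q": joint angles; "joint_velocities": joint speeds; "tau": joint torques, N m; "tool_pos": TCP position; "tool_rot": TCP orientation; "ft_force": force on the tool from outside, world axes, zero at the start; "ft_torque": the same for the moment, N m; "gripper_width": opening from 0.0 (shut) to 1.0 (fully open).
Only numpy, scipy, OpenCV 4.12 (cv2) and the standard library are available. Lean on these libraries where they do the work, as an engineer would, in place of code of your own. Each camera call takes 0.05 s, during which the arm holds its last target. There are 200 camera calls.

TASK

Fit the mixing pot on the gel mixer: lift it straight up out of the slotted rack in which it hangs by its side pins, without letting it swing, and stand it upright on the white plate and let go, because the rack and the mixer each leave free only two sides of its square head, and not the same two. Take it again by the other two sides, turn it until the slots in its foot line up with the teeth of the mixer's stub, and slide it down by hand until it is fully home, then let go. Keep the pot upright throughout and leave the cold packs, the canister and the dishes alone.

Things in the scene. Friction and masses are not known exactly. Their poses are not given: they have to be found in the camera images.
- pot_mid (a point): Steel mixing pot, 120 mm tall, 0.25 to 0.45 kg, black disc on top; point at its centre, 60 mm above its underside, z up. From the top: square head 44 x 44 mm (flats across x and y), 45 mm high; round body 44 mm across; square foot 44 x 44 mm, 25 mm high, sides parallel to the head's. Starts hanging upright by its pins in the rack, free to swing about them.
- pot_pins (a point): Point on the pot's axis between its two side pins (trunnions), 78 mm above the underside. The pins, 10 mm in diameter, stick out along the pot's +y and -y to 42 mm from the axis, so a grasp of the head across y must keep the fingertips at least 84 mm above the underside.
- pot_foot (a point): Centre of the pot's underside. In it is a cross-shaped socket for the mixer's stub: two slots, 12 mm wide and 25 mm deep, right across the foot, along the pot's x and y, open at its sides.
- rack_slots (a point): Point midway between the slot bottoms of the aluminium rack, 106 mm above the bench, where the pot's pin axis starts. Rack fixed left or right on the bench, turned: base 110 (x) x 130 (y) x 8 mm; two upright cheeks with vertical slots 13 mm wide, open on top, bottom 101 mm above the bench. The pins lie in them along y; the pot's underside starts 28 mm above the bench.
- rack_top (a point): Point on the rack's middle at the height of the cheeks' tops, 158 mm above the bench. Cheeks: 55 mm wide along x, 8 mm thick, inner faces at y = +-27.5 mm. They leave 5 mm beside the pot's head across y, so it can be gripped here only across x. The pins are clear of the slots once the pot is raised 58 mm.
- plate_top (a point): White enamel plate fixed on the bench, 100 x 100 x 4 mm; this point is the centre of its top.
- seat (a point): Centre of the flat top of the mixer's turntable, 48 mm above the bench; turns with it, starts at any angle. Home, the pot's underside lies on it. The mixer, fixed to the bench, is a low black round drive, 156 mm in diameter, 40 mm high, with a steel turntable 120 mm in diameter that stays where it is left and turns under about 0.35 N m.
- stub_top (a point): Top of the splined stub on the turntable's axis, 20.5 mm above the seat. Cross-shaped: four teeth 9 mm wide, reaching 15 mm from the axis along +-x and +-y of this frame (same as the seat's), 16 mm tall plus a 4.5 mm roof-shaped lead-in; core 14 mm in diameter. In the pot's slots a tooth has 1.5 mm play each side.
- cheeks_top (a point): On the turntable's axis at the height of the tops of its two upright cheeks, 130 mm above the seat. The cheeks turn with it: 7 mm thick, 44 mm wide along y, inner faces at x = +-28 mm, from the turntable up. So the pot goes on with its pins along this frame's y (either way round) and its head gripped across y.
- cold_pack_a: Orange and white cold pack lying flat, 160 x 90 x 32 mm, origin under its centre; leave alone.
- cold_pack_b: Orange and white cold pack lying flat, 160 x 90 x 32 mm, origin under its centre; leave alone.
- canister: Round steel canister with a narrower neck, no pins, 48 mm in diameter, 118 mm tall, origin under its centre; leave alone.
- dishes: Stack of three pale, clear culture dishes, 92 mm in diameter, 41 mm high, origin under its centre; leave alone.
Things that resemble listed ones, but are neither listed nor needed, are in the scene too. What is shaped like the part that bears rack_slots but blue, purple or turquoise is not meant.

How it is judged:
On the way, in this order (a step that is already met when the one before it is completed fails the run):
1. the pot is held, lifted clear of the rack's slots (z of pot_mid in the frame of rack_slots above 0.04 m and contact force between the fingers and pot above 1 N), for 0.1 s.
2. the pot stands upright on the white plate, let go (horizontal distance between pot_mid and plate_top below 0.035 m and z of pot_mid in the frame of plate_top below 0.064 m and angle between pot_mid's own z axis and vertical below 0.06 rad and contact force between anything else and pot above 0.5 N and not (contact force between the fingers and pot above 0.1 N)), for 0.2 s.
3. the pot, held by the fingers, is slid at least half way down the stub's teeth (horizontal distance between pot_mid and seat below 0.006 m and z of pot_mid in the frame of seat below 0.07 m and contact force between the fingers and pot above 1 N), for 0.1 s.
At the end, for the whole second after the job is handed in: The pot is fully home on the splined stub: its underside within 3.5 mm of the turntable, its axis within 5 mm of the stub's and upright within 0.05 rad, its pins along the open sides of the turntable's cheeks within 0.2 rad (either way round), at rest and let go (horizontal distance between pot_mid and seat below 0.005 m and z of pot_mid in the frame of seat below 0.0635 m and angle between the z axis of pot_mid and the z axis of seat, either way round below 0.05 rad and angle between the y axis of pot_mid and the y axis of seat, either way round below 0.2 rad and linear speed of pot below 0.02 m/s and not (contact force between the fingers and pot above 0.1 N)); the robot touches nothing.
It fails at once if the pot tilts or swings by more than 0.4 rad (angle between pot_mid's own z axis and vertical above 0.4 rad).
It fails at once if a cold pack, the canister or the dishes are moved by more than 20 mm (distance of any of cold_pack_a, cold_pack_b, canister, dishes from where it was at the start of the episode above 0.02 m).
It also fails if it takes over 59 s, if anything falls off the work surface, if the arm or the gripper's body presses on something with over 40 N, if the wrist force passes 120 N, or if a joint passes its speed limit or range.

## Working session

There is one attempt and no reset: what is moved stays moved. The work goes in short steps, Python scripts to look and compute and a tool call to move; the robot and the scene stay as the last step left them, time stands still between calls to the robot, and variables do not carry over. Pictures are saved under pics/ and viewed, about 8 in all and at most 12, crops included, and the job is handed in when it is done.

Besides the shell and the picture viewer there is one more tool, called as name([rows], argument=value, ...), one row to a line, values as JSON. play_rows: Moves the arm, as the interface text tells. Its arguments: {"type":"object","properties":{"deltas":{"type":"array"}},"required":["deltas"]}

```bash
mkdir -p pics; cat > h.py <<'E'
import numpy as np, cv2
from workcell import sensors, imaging, job, robot
def grab(n,tag):
    p,d=imaging.grab_frame(n); cv2.imwrite(f'pics/{tag}.png',p[:,:,::-1]); np.savez(f'pics/{tag}.npz',p=p,d=d); return p,d
def rays(n,uv):
    c=imaging.camera_info(n); K=np.array(c['mtx']);R=np.array(c['R']);t=np.array(c['t'])
    xy=cv2.undistortPoints(np.array(uv,float).reshape(-1,1,2),K,np.array([c['k1'],0,0,0.])).reshape(-1,2)
    return -R.T@t, np.c_[xy,np.ones(len(xy))]@R
def onplane(n,uv,z):
    o,d=rays(n,uv); return o+d*((z-o[2])/d[:,2])[:,None]
def withdepth(n,uv,dep):
    o,d=rays(n,uv); return o+d*np.array(dep)[:,None]
def cloud(n,d):
    v,u=np.mgrid[:384,:512]; P=withdepth(n,np.c_[u.ravel(),v.ravel()],d.ravel()).reshape(384,512,3); P[d==0]=np.nan; return P
E
python3 - <<'E'
from h import *
for n in('top','side'):
    p,d=grab(n,n+'0'); c=imaging.camera_info(n); print(n,c['mtx'][0][0],c['k1'],-np.array(c['R']).T@c['t'])
a=cv2.imread('pics/top0.png');cv2.imwrite('pics/top0b.png',cv2.resize(a,(800,600),interpolation=cv2.INTER_CUBIC))
a=cv2.imread('pics/side0.png');cv2.imwrite('pics/side0b.png',cv2.resize(a,(800,600),interpolation=cv2.INTER_CUBIC))
s=sensors.sense();print(s)
E
```

```text
top 456.38831402134207 -0.12375887231674655 [ 0.26353368 -0.18292481  1.42185383]
side 349.7132184570008 -0.02365748745431163 [ 0.05303391 -0.7601278   0.90010734]
{'t': 0.1, 'q': array([ 1.00090153e+00,  8.79065654e-02,  1.37212686e+00, -1.00658182e-05,
        1.68364011e+00, -1.03106588e-01]), 'joint_velocities': array([-1.89180491e-04, -9.84525545e-04, -4.72898774e-03,  1.27857549e-04,
        8.89525434e-05, -1.22246075e-03]), 'tau': array([ 2.01671646e-03, -3.53013361e+01, -3.14220858e+01, -1.58222228e-04,
        7.83996860e-03, -2.38642087e-05]), 'tool_pos': array([0.24746189, 0.49106505, 0.40362986]), 'tool_rot': array([-3.38818132e-04,  2.31281348e-01,  9.72886353e-01, -9.83740169e-04]), 'ft_force': array([ 1.10900276,  0.21691286, -0.08979394]), 'ft_torque': array([ 0.04474144, -0.0136175 ,  0.00171451]), 'gripper_width': 0.9987552829908994}
```

View pics/top0b.png

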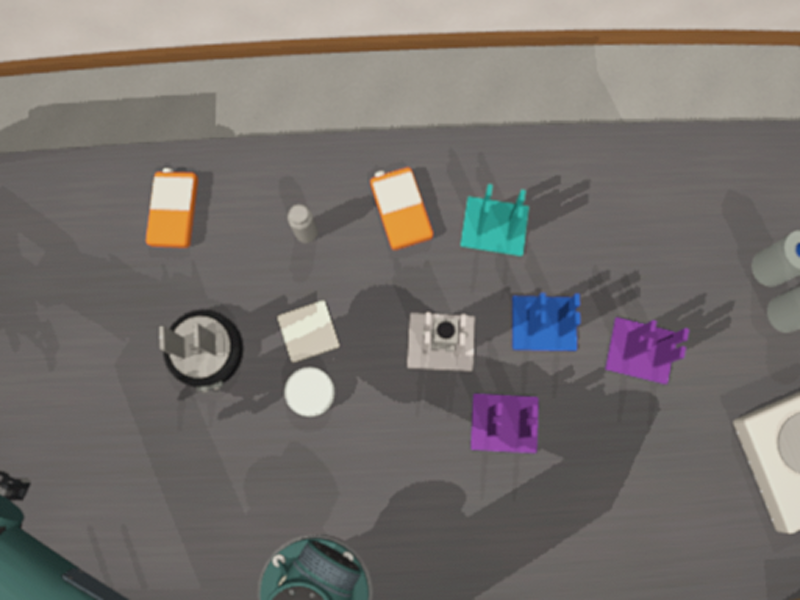

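View pics/side0b.png

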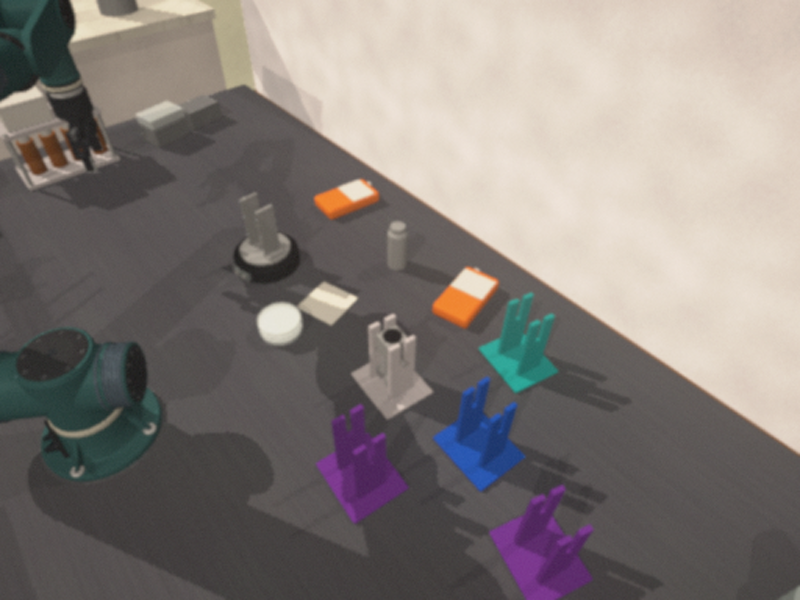

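The top view shows the pot's black disc at (446,329) in the grey rack, the plate at (308,331), the mixer at (202,347) and the dishes at (309,391). The side view shows the same layout, with the mixer's cheeks at (255,225).

```bash
python3 - <<'E'
from h import *
C={};P={}
for n in('top','side'):
    f=np.load(f'pics/{n}0.npz'); P[n]=f['p'];C[n]=cloud(n,f['d'])
h={n:cv2.cvtColor(P[n],cv2.COLOR_RGB2HSV) for n in P}
def box(n,x0,x1,y0,y1,z0,z1):
    c=C[n]; return (c[...,0]>x0)&(c[...,0]<x1)&(c[...,1]>y0)&(c[...,1]<y1)&(c[...,2]>z0)&(c[...,2]<z1)
s=512/800.
g=lambda u,v,z:onplane('top',[[u*s,v*s]],z)[0]
pot=g(446,329,.148);pl=g(308,331,.004);mx=g(202,347,.048);can=g(300,215,.118)
print('rough',pot,pl,mx,can)
def rect(pts):
    r=cv2.minAreaRect(pts[:,:2].astype(np.float32)); return r
for n in P:
    # disc
    m=box(n,pot[0]-.05,pot[0]+.05,pot[1]-.05,pot[1]+.05,.1,.2)&(P[n].max(2)<60)
    v,u=np.nonzero(m); print(n,'disc n',len(u),'z',np.median(C[n][m][:,2]) if len(u) else 0)
    if len(u):print('  ',onplane(n,[[u.mean(),v.mean()]],.148)[0], np.ptp(u),np.ptp(v))
    m=box(n,pot[0]-.1,pot[0]+.1,pot[1]-.1,pot[1]+.1,-.005,.02)&(P[n].min(2)>(110))
    print(n,'rackbase',m.sum(),rect(C[n][m]), np.median(C[n][m][:,2]))
    m=box(n,pl[0]-.08,pl[0]+.08,pl[1]-.07,pl[1]+.07,-.01,.015)&(P[n].min(2)>120)
    v,u=np.nonzero(m); q=onplane(n,np.c_[u,v],.004)
    print(n,'plate',m.sum(),rect(q),rect(C[n][m]),np.median(C[n][m][:,2]))
    m=box(n,mx[0]-.12,mx[0]+.12,mx[1]-.12,mx[1]+.12,.165,.2)
    print(n,'cheektops',m.sum(),C[n][m].mean(0) if m.any() else'')
    q=C[n][m]
    if len(q)>6:
        _,lab,cc=cv2.kmeans(q[:,:2].astype(np.float32),2,None,(3,50,1e-5),5,0); print(cc, rect(q[lab[:,0]==0]),rect(q[lab[:,0]==1]))
    m=box(n,mx[0]-.12,mx[0]+.12,mx[1]-.12,mx[1]+.12,.02,.058)
    print(n,'mixer',m.sum(),cv2.minEnclosingCircle(C[n][m][:,:2].astype(np.float32)))
a=P['top'][180:260,85:165];b=P['side'][110:190,135:215]
c=P['top'][175:255,245:325]
cv2.imwrite('pics/m.png',np.hstack([cv2.resize(i[:,:,::-1],(266,266),interpolation=cv2.INTER_CUBIC) for i in(a,b,c)]))
E
```

```text
rough [ 0.47488922 -0.26870768  0.148     ] [ 5.07082767e-01 -8.71640643e-05  4.00000000e-03] [0.47665086 0.2039661  0.048     ] [ 0.71421662 -0.00291861  0.118     ]
top disc n 76 z 0.14902177972841613
   [ 0.47446799 -0.2668007   0.148     ] 9 9
top rackbase 945 ((0.47614985704421997, -0.26648926734924316), (0.13469162583351135, 0.11512809246778488), 84.38836669921875) 0.007738710598183651
top plate 1037 ((0.49416041374206543, -0.0034608468413352966), (0.13290409743785858, 0.1050657257437706), 17.483198165893555) ((0.495041161775589, -0.0035600364208221436), (0.13269002735614777, 0.1056625247001648), 18.270259857177734) 0.0038585772037909027
top cheektops 111 [0.47716096 0.21477696 0.17518028]
[[0.47524908 0.24162003]
 [0.47976434 0.1782247 ]] ((0.47605764865875244, 0.24237273633480072), (0.043892666697502136, 0.009758729487657547), 2.255136728286743) ((0.48094645142555237, 0.17858393490314484), (0.04448234289884567, 0.006138644181191921), 4.600724220275879)
top mixer 1628 ((0.4735814332962036, 0.21196269989013672), 0.08338892459869385)
side disc n 52 z 0.15016644642537502
   [ 0.47649064 -0.26962682  0.148     ] 9 6
side rackbase 723 ((0.4766709804534912, -0.26966410875320435), (0.12847615778446198, 0.11332282423973083), 84.31124114990234) 0.009272577622589373
side plate 580 ((0.502804160118103, -0.0047175586223602295), (0.11672646552324295, 0.10434417426586151), 18.845539093017578) ((0.50484299659729, -0.003874458372592926), (0.11386624723672867, 0.1084829643368721), 22.75082015991211) 0.005130305183588646
side cheektops 100 [0.48052822 0.20697575 0.17392113]
[[0.48076558 0.17340256]
 [0.4803178  0.23674822]] ((0.48310038447380066, 0.1731470376253128), (0.009337224066257477, 0.0403745211660862), 89.23652648925781) ((0.4812653064727783, 0.23840317130088806), (0.04400581121444702, 0.012753762304782867), 3.1572084426879883)
side mixer 805 ((0.4773852825164795, 0.2088148444890976), 0.08339791744947433)
```

View pics/m.png

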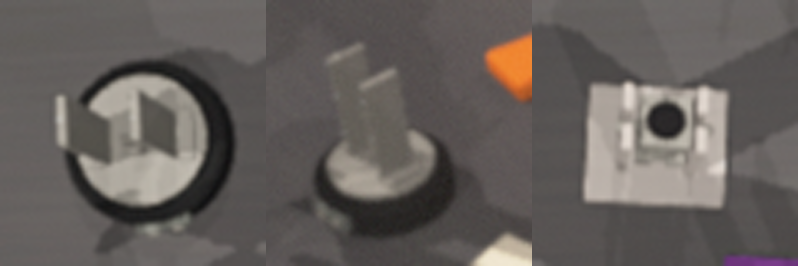

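Measured:
- Pot at about (0.4757, −0.268), with the rack yawed about −5.5° from the base edges.
- Plate at about (0.504, −0.002).
- Mixer at about (0.480, 0.208), with its open axis about 3° from world x.

The heights read 0.149, 0.008, 0.004 and 0.175, which match the given sizes. Next I turn the tool and go above the pot.

play_rows([
  [0, 0, 6.87, 0, 0, 0, 0.0854],
  [0, 0, 6.87, 0, 0, 0, 0.0854],
  [0, 0, 6.87, 0, 0, 0, 0.0854],
  [0, 0, 6.87, 0, 0, 0, 0.0854],
  [0, 0, 6.87, 0, 0, 0, 0.0854],
  [0, 0, 6.87, 0, 0, 0, 0.0854],
  [0, 0, 6.87, 0, 0, 0, 0.0854],
  [0, 0, 6.87, 0, 0, 0, 0.0854],
  [0, 0, 6.87, 0, 0, 0, 0.0854],
  [0, 0, 6.87, 0, 0, 0, 0.0854],
])

```text
t: 0.93
tool_pos: [0.2475, 0.4911, 0.404]
tool_rot: [0.0, 0.742, 0.671, -0.001]
ft_force: [0.8, -1.0, 0.4]
gripper_width: 1.001
```

play_rows([
  [0, 0, 0, -0.0367, 0.015, 0, 0.0854],
  [0, 0, 0, -0.0367, 0.015, 0, 0.0854],
  [0, 0, 0, -0.0367, 0.015, 0, 0.0854],
  [0, 0, 0, -0.0367, 0.015, 0, 0.0854],
  [0, 0, 0, -0.0367, 0.015, 0, 0.0854],
  [0, 0, 0, -0.0367, 0.015, 0, 0.0854],
  [0, 0, 0, -0.0367, 0.015, 0, 0.0854],
  [0, 0, 0, -0.0367, 0.015, 0, 0.0854],
  [0, 0, 0, -0.0367, 0.015, 0, 0.0854],
  [0, 0, 0, -0.0367, 0.015, 0, 0.0854],
  [0, 0, 0, -0.0367, 0.015, 0, 0.0854],
  [0, 0, 0, -0.0367, 0.015, 0, 0.0854],
  [0, 0, 0, -0.0367, 0.015, 0, 0.0854],
  [0, 0, 0, -0.0367, 0.015, 0, 0.0854],
  [0, 0, 0, -0.0367, 0.015, 0, 0.0854],
  [0, 0, 0, -0.0367, 0.015, 0, 0.0854],
  [0, 0, 0, -0.0367, 0.015, 0, 0.0854],
  [0, 0, 0, -0.0367, 0.015, 0, 0.0854],
  [0, 0, 0, -0.0367, 0.015, 0, 0.0854],
  [0, 0, 0, -0.0367, 0.015, 0, 0.0854],
])

```text
t: 2.6
tool_pos: [0.4765, -0.2701, 0.404]
tool_rot: [-0.001, 0.74, 0.673, 0.0]
ft_force: [1.6, 0.6, 0.6]
gripper_width: 1.002
```

play_rows([
  [0, 0, 0, 0, 0, 0, 0.0854],
  [0, 0, 0, 0, 0, 0, 0.0854],
])

```text
t: 2.77
tool_pos: [0.4766, -0.2699, 0.4027]
tool_rot: [-0.002, 0.741, 0.672, -0.0]
ft_force: [-0.0, 0.5, -0.0]
gripper_width: 0.999
```

```bash
cat >> h.py <<'E'
def pose():
    from scipy.spatial.transform import Rotation as Ro
    s=sensors.sense(); q=s['tool_rot']; R=Ro.from_quat([q[1],q[2],q[3],q[0]]).as_matrix()
    print('t %.2f'%s['t'],'tcp',s['tool_pos'].round(4),'jaw %.2f'%np.degrees(np.arctan2(R[1,1],R[0,1])),'zaxis',R[:,2].round(4),'w %.3f'%s['gripper_width'],'F',s['ft_force'].round(1),'q',s['q'].round(2)); return s['tool_pos'],R
def togo(x,y,z,jaw):
    p,R=pose(); a=np.degrees(np.arctan2(R[1,1],R[0,1])); d=(a-jaw+180)%360-180
    j=np.radians(jaw); Rx=np.array([[-np.sin(j),np.cos(j),0],[np.cos(j),np.sin(j),0],[0,0,-1]])
    print('turn z %.2f deg, then shift'%d,(Rx@(np.array([x,y,z])-p)).round(4))
E
python3 - <<'E'
from h import *
togo(.4757,-.268,.28,-5.5)
E
```

```text
t 2.77 tcp [ 0.4766 -0.2699  0.4027] jaw -5.62 zaxis [-0.003   0.0025 -1.    ] w 0.999 F [-0.   0.5 -0. ] q [-0.62  0.08  1.38  0.    1.68 -0.52]
turn z -0.12 deg, then shift [ 0.0018 -0.0011  0.1227]
```

play_rows([
  [0, 0, 0, 0.0009, -0.0005, 0.02, 0.0854],
  [0, 0, 0, 0.0009, -0.0005, 0.02, 0.0854],
  [0, 0, 0, 0, 0, 0.02, 0.0854],
  [0, 0, 0, 0, 0, 0.02, 0.0854],
  [0, 0, 0, 0, 0, 0.02, 0.0854],
  [0, 0, 0, 0, 0, 0.02, 0.0854],
  [0, 0, 0, 0, 0, 0.002, 0.0854],
  [0, 0, 0, 0, 0, 0, 0.0854],
  [0, 0, 0, 0, 0, 0, 0.0854],
])

```text
t: 3.52
tool_pos: [0.4759, -0.2654, 0.2839]
tool_rot: [0.001, 0.74, 0.673, 0.0]
ft_force: [-0.3, -0.2, 1.2]
gripper_width: 1.001
```

```bash
python3 - <<'E'
from h import *
pose()
a,_=grab('top','top1');b,_=grab('side','side1')
cv2.imwrite('pics/m1.png',np.hstack([cv2.resize(i[:,:,::-1],(400,400),interpolation=cv2.INTER_CUBIC) for i in(a[175:255,245:325],b[185:265,210:290])]))
E
```

```text
t 3.52 tcp [ 0.4759 -0.2654  0.2839] jaw -5.39 zaxis [ 1.3e-03 -7.0e-04 -1.0e+00] w 1.001 F [-0.3 -0.2  1.2] q [-0.61  0.13  1.57  0.    1.44 -0.52]
```

View pics/m1.png

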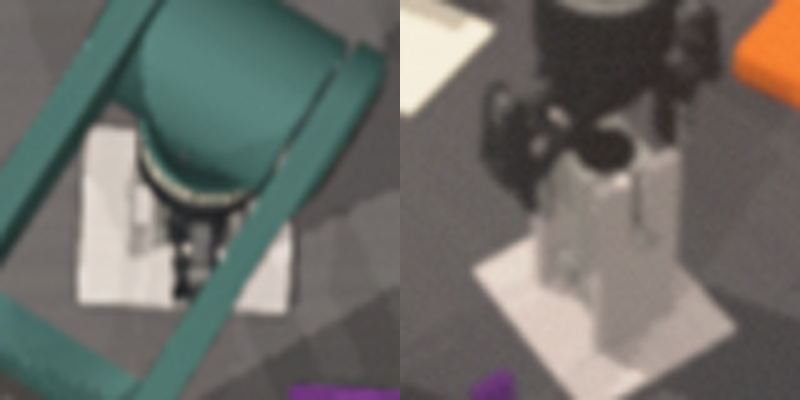

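The side crop shows the open fingers either side of the head, with the disc at (607,148) between them. I close slowly.

play_rows([
  [0, 0, 0, -0.0015, 0, 0.003, 0.07],
  [0, 0, 0, 0, 0, 0, 0.06],
  [0, 0, 0, 0, 0, 0, 0.055],
  [0, 0, 0, 0, 0, 0, 0.052],
  [0, 0, 0, 0, 0, 0, 0.05],
  [0, 0, 0, 0, 0, 0, 0.048],
  [0, 0, 0, 0, 0, 0, 0.046],
  [0, 0, 0, 0, 0, 0, 0.045],
  [0, 0, 0, 0, 0, 0, 0.044],
  [0, 0, 0, 0, 0, 0, 0.043],
  [0, 0, 0, 0, 0, 0, 0.04],
  [0, 0, 0, 0, 0, 0, 0.03],
  [0, 0, 0, 0, 0, 0, 0.02],
  [0, 0, 0, 0, 0, 0, 0.02],
  [0, 0, 0, 0, 0, 0, 0.02],
  [0, 0, 0, 0, 0, 0, 0.02],
])

```text
t: 4.95
tool_pos: [0.4755, -0.2676, 0.2798]
tool_rot: [-0.0, 0.74, 0.673, -0.0]
ft_force: [-1.7, 0.3, 1.8]
gripper_width: 0.514
```

```bash
python3 - <<'E'
from h import *
pose();pose()
E
```

```text
t 4.95 tcp [ 0.4755 -0.2676  0.2798] jaw -5.45 zaxis [-2.e-04  1.e-04 -1.e+00] w 0.514 F [-1.7  0.3  1.8] q [-0.62  0.14  1.57 -0.    1.44 -0.52]
t 4.95 tcp [ 0.4755 -0.2676  0.2798] jaw -5.45 zaxis [-2.e-04  1.e-04 -1.e+00] w 0.514 F [-1.7  0.3  1.8] q [-0.62  0.14  1.57 -0.    1.44 -0.52]
```

play_rows([
  [0, 0, 0, 0, 0, -0.003, 0.02],
  [0, 0, 0, 0, 0, -0.006, 0.02],
  [0, 0, 0, 0, 0, -0.008, 0.02],
  [0, 0, 0, 0, 0, -0.008, 0.02],
  [0, 0, 0, 0, 0, -0.008, 0.02],
  [0, 0, 0, 0, 0, -0.008, 0.02],
  [0, 0, 0, 0, 0, -0.008, 0.02],
  [0, 0, 0, 0, 0, -0.008, 0.02],
  [0, 0, 0, 0, 0, -0.008, 0.02],
  [0, 0, 0, 0, 0, -0.008, 0.02],
  [0, 0, 0, 0, 0, -0.01, 0.02],
  [0, 0, 0, 0, 0, -0.012, 0.02],
  [0, 0, 0, 0, 0, -0.012, 0.02],
  [0, 0, 0, 0, 0, -0.012, 0.02],
  [0, 0, 0, 0, 0, -0.012, 0.02],
  [0, 0, 0, 0, 0, -0.012, 0.02],
  [0, 0, 0, 0, 0, -0.004, 0.02],
  [0, 0, 0, 0, 0, 0, 0.02],
])

```text
t: 6.45
tool_pos: [0.4757, -0.2677, 0.4289]
tool_rot: [0.002, 0.74, 0.673, 0.0]
ft_force: [0.3, 0.5, -3.5]
gripper_width: 0.51
```

```bash
python3 - <<'E'
from h import *
togo(.504,-.002,.425,-5.5)
b,_=grab('side','side2'); cv2.imwrite('pics/m2.png',cv2.resize(b[110:270,180:320,::-1],(525,600),interpolation=cv2.INTER_CUBIC))
a,_=grab('top','top2'); 
# plate recheck in top view: white pixels near
f=np.load('pics/top2.npz');C=cloud('top',f['d']);p=f['p']
m=(abs(C[...,0]-.504)<.075)&(abs(C[...,1]+.002)<.08)&(abs(C[...,2]-.004)<.008)&(p.min(2)>140)
m=cv2.morphologyEx(m.astype(np.uint8),cv2.MORPH_OPEN,np.ones((5,5)))>0
v,u=np.nonzero(m); q=onplane('top',np.c_[u,v],.004); print(len(u),cv2.minAreaRect(q[:,:2].astype(np.float32)),q.mean(0))
E
```

```text
t 6.45 tcp [ 0.4757 -0.2677  0.4289] jaw -5.44 zaxis [ 0.0031 -0.0021 -1.    ] w 0.510 F [ 0.3  0.5 -3.5] q [-0.62  0.07  1.34  0.    1.73 -0.52]
turn z 0.06 deg, then shift [0.2672 0.0027 0.0039]
932 ((0.5074970126152039, 0.0009730011224746704), (0.10135943442583084, 0.10283033549785614), 17.078758239746094) [0.50804805 0.00273505 0.004     ]
```

View pics/m2.png

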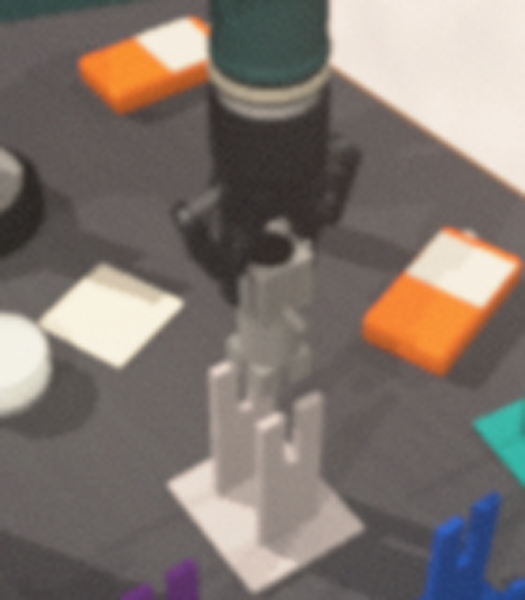

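The pot hangs upright in the fingers, clear of the rack: its disc is at (270,245) and its pins are above the slots. The cleaner plate measurement is (0.508, 0), 101 × 103 mm. I carry the pot there.

play_rows([
  [0, 0, 0, 0.0092, 0.0003, 0, 0.02],
  [0, 0, 0, 0.0192, 0.0005, 0, 0.02],
  [0, 0, 0, 0.0192, 0.0005, 0, 0.02],
  [0, 0, 0, 0.0192, 0.0005, 0, 0.02],
  [0, 0, 0, 0.0192, 0.0005, 0, 0.02],
  [0, 0, 0, 0.0192, 0.0005, 0, 0.02],
  [0, 0, 0, 0.0192, 0.0005, 0, 0.02],
  [0, 0, 0, 0.0192, 0.0005, 0, 0.02],
  [0, 0, 0, 0.0192, 0.0005, 0, 0.02],
  [0, 0, 0, 0.0192, 0.0005, 0, 0.02],
  [0, 0, 0, 0.0192, 0.0005, 0, 0.02],
  [0, 0, 0, 0.0192, 0.0005, 0, 0.02],
  [0, 0, 0, 0.0192, 0.0005, 0, 0.02],
  [0, 0, 0, 0.0192, 0.0005, 0, 0.02],
  [0, 0, 0, 0.01, 0.0001, 0, 0.02],
  [0, 0, 0, 0, 0, 0, 0.02],
  [0, 0, 0, 0, 0, 0, 0.02],
])

```text
t: 7.97
tool_pos: [0.5078, -0.0004, 0.4262]
tool_rot: [-0.0, 0.74, 0.673, -0.001]
ft_force: [0.7, 0.3, -2.9]
gripper_width: 0.509
```

play_rows([
  [0, 0, 0, 0, 0, 0.01, 0.02],
  [0, 0, 0, 0, 0, 0.02, 0.02],
  [0, 0, 0, 0, 0, 0.025, 0.02],
  [0, 0, 0, 0, 0, 0.025, 0.02],
  [0, 0, 0, 0, 0, 0.025, 0.02],
  [0, 0, 0, 0, 0, 0.025, 0.02],
  [0, 0, 0, 0, 0, 0.02, 0.02],
  [0, 0, 0, 0, 0, 0.01, 0.02],
  [0, 0, 0, 0, 0, 0, 0.02],
  [0, 0, 0, 0, 0, 0, 0.02],
])

```text
t: 8.8
tool_pos: [0.5079, -0.0013, 0.2665]
tool_rot: [-0.0, 0.74, 0.672, -0.0]
ft_force: [-0.1, 0.2, -2.4]
gripper_width: 0.505
```

```bash
python3 - <<'E'
from h import *
togo(.508,-.001,.256,-5.5)
f,d=grab('side','side3'); C=cloud('side',d)
m=(abs(C[...,0]-.508)<.08)&(abs(C[...,1])<.08)&(C[...,2]<.22)&(C[...,2]>.012)
print(m.sum(),np.nanpercentile(C[m][:,2],[0,1,3,10]))
cv2.imwrite('pics/m3.png',cv2.resize(f[110:230,150:270,::-1],(600,600),interpolation=cv2.INTER_CUBIC))
E
```

```text
t 8.80 tcp [ 0.5079 -0.0013  0.2665] jaw -5.51 zaxis [-8.e-04 -0.e+00 -1.e+00] w 0.505 F [-0.1  0.2 -2.4] q [-0.11  0.06  1.67 -0.    1.4  -0.02]
turn z -0.01 deg, then shift [0.0003 0.0001 0.0105]
1051 [0.01380193 0.01892265 0.02589978 0.0448066 ]
```

View pics/m3.png

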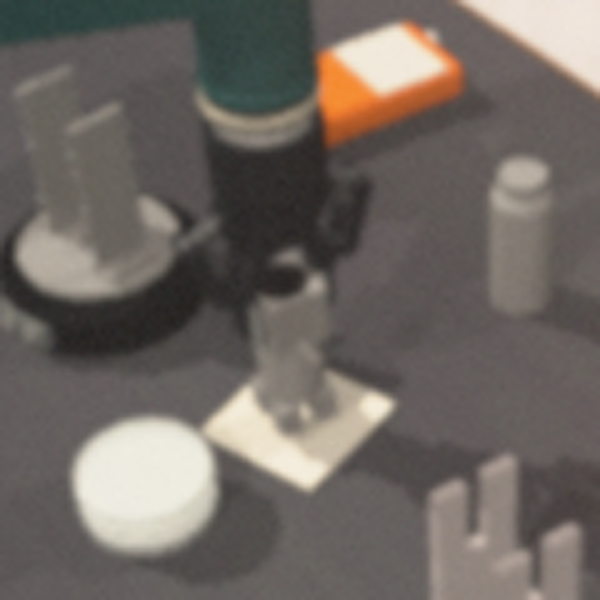

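The pot is just above the middle of the plate (foot at (300,415)) and upright. I lower it gently until the force shows contact.

play_rows([
  [0, 0, 0, 0, 0, 0.003, 0.02],
  [0, 0, 0, 0, 0, 0.002, 0.02],
  [0, 0, 0, 0, 0, 0.0015, 0.02],
  [0, 0, 0, 0, 0, 0.001, 0.02],
  [0, 0, 0, 0, 0, 0.001, 0.02],
  [0, 0, 0, 0, 0, 0, 0.02],
])

```text
t: 9.35
tool_pos: [0.5079, -0.0006, 0.2581]
tool_rot: [-0.0, 0.74, 0.673, -0.0]
ft_force: [-0.3, -0.4, -2.6]
gripper_width: 0.509
```

play_rows([
  [0, 0, 0, 0, 0, 0.001, 0.02],
  [0, 0, 0, 0, 0, 0, 0.02],
])

```text
t: 9.52
tool_pos: [0.5079, -0.0006, 0.2571]
tool_rot: [-0.0, 0.74, 0.673, -0.0]
ft_force: [0.2, 0.1, -2.6]
gripper_width: 0.507
```

play_rows([
  [0, 0, 0, 0, 0, 0.001, 0.02],
  [0, 0, 0, 0, 0, 0, 0.02],
])

```text
t: 9.68
tool_pos: [0.5079, -0.0007, 0.256]
tool_rot: [-0.0, 0.74, 0.673, -0.0]
ft_force: [0.2, 0.3, -3.9]
gripper_width: 0.509
```

play_rows([
  [0, 0, 0, 0, 0, 0.0007, 0.02],
  [0, 0, 0, 0, 0, 0, 0.02],
])

```text
t: 9.85
tool_pos: [0.5079, -0.0007, 0.256]
tool_rot: [0.0, 0.74, 0.673, 0.0]
ft_force: [-0.6, -0.4, -0.5]
gripper_width: 0.509
```

play_rows([
  [0, 0, 0, 0, 0, 0.0005, 0.02],
  [0, 0, 0, 0, 0, 0, 0.02],
])

```text
t: 10.02
tool_pos: [0.5079, -0.0006, 0.256]
tool_rot: [0.0, 0.74, 0.673, 0.0]
ft_force: [-3.9, 0.7, 4.2]
gripper_width: 0.508
```

play_rows([
  [0, 0, 0, 0, 0, 0, 0.046],
  [0, 0, 0, 0, 0, 0, 0.05],
  [0, 0, 0, 0, 0, 0, 0.06],
  [0, 0, 0, 0, 0, 0, 0.075],
  [0, 0, 0, 0, 0, 0, 0.0854],
  [0, 0, 0, 0, 0, 0, 0.0854],
  [0, 0, 0, 0, 0, -0.01, 0.0854],
  [0, 0, 0, 0, 0, -0.02, 0.0854],
  [0, 0, 0, 0, 0, -0.03, 0.0854],
  [0, 0, 0, 0, 0, -0.03, 0.0854],
  [0, 0, 0, 0, 0, 0, 0.0854],
])

```text
t: 10.93
tool_pos: [0.5093, -0.0008, 0.3533]
tool_rot: [0.005, 0.74, 0.673, 0.005]
ft_force: [0.5, -1.7, 1.4]
gripper_width: 0.997
```

play_rows([
  [0, 0, -6.43, 0, 0, 0, 0.0854],
  [0, 0, -6.43, 0, 0, 0, 0.0854],
  [0, 0, -6.43, 0, 0, 0, 0.0854],
  [0, 0, -6.43, 0, 0, 0, 0.0854],
  [0, 0, -6.43, 0, 0, 0, 0.0854],
  [0, 0, -6.43, 0, 0, 0, 0.0854],
  [0, 0, -6.43, 0, 0, 0, 0.0854],
  [0, 0, -6.43, 0, 0, 0, 0.0854],
  [0, 0, -6.43, 0, 0, 0, 0.0854],
  [0, 0, -6.43, 0, 0, 0, 0.0854],
  [0, 0, -6.43, 0, 0, 0, 0.0854],
  [0, 0, -6.43, 0, 0, 0, 0.0854],
  [0, 0, -6.43, 0, 0, 0, 0.0854],
  [0, 0, -6.43, 0, 0, 0, 0.0854],
  [0, 0, 0, 0, 0, 0, 0.0854],
])

```text
t: 12.18
tool_pos: [0.5079, -0.0007, 0.3455]
tool_rot: [0.0, 0.046, 0.999, 0.0]
ft_force: [-0.0, 1.0, -0.3]
gripper_width: 1.0
```

```bash
python3 - <<'E'
from h import *
togo(.508,-.001,.266,84.5)
f,d=grab('side','side4'); C=cloud('side',d)
m=(abs(C[...,0]-.508)<.05)&(abs(C[...,1])<.05)&(C[...,2]<.135)&(C[...,2]>.11)&(f.max(2)<60)
v,u=np.nonzero(m);print(len(u),onplane('side',[[u.mean(),v.mean()]],.124),np.median(C[m][:,2]))
a,b=f[110:230,150:270,::-1],f[70:140,125:215,::-1]
g,d=grab('top','top4'); C=cloud('top',d)
m=(abs(C[...,0]-.508)<.05)&(abs(C[...,1])<.05)&(C[...,2]<.135)&(C[...,2]>.11)&(g.max(2)<60)
print('top disc px',m.sum())
cv2.imwrite('pics/m4.png',np.hstack([cv2.resize(a,(400,400),interpolation=3),cv2.resize(g[170:270,80:180,::-1],(400,400),interpolation=3)]))
E
```

```text
t 12.18 tcp [ 0.5079 -0.0007  0.3455] jaw 84.68 zaxis [ 7.e-04  0.e+00 -1.e+00] w 1.000 F [-0.   1.  -0.3] q [-0.11  0.01  1.57  0.    1.56 -1.59]
turn z 0.18 deg, then shift [-0.0001 -0.0003  0.0795]
28 [[ 0.50910148 -0.00182129  0.124     ]] 0.12640401186390932
top disc px 26
```

View pics/m4.png

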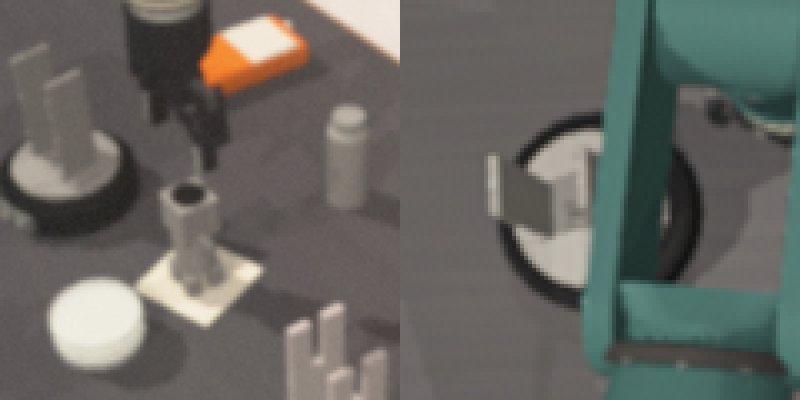

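The pot stands upright on the plate, let go: its disc is at (188,192) and reads (0.508, −0.001), z ≈ 0.125. I regrip it across its pins.

play_rows([
  [0, 0, 0.2, 0, 0, 0.01, 0.0854],
  [0, 0, 0, 0, 0, 0.02, 0.0854],
  [0, 0, 0, 0, 0, 0.02, 0.0854],
  [0, 0, 0, 0, 0, 0.02, 0.0854],
  [0, 0, 0, 0, 0, 0.01, 0.0854],
  [0, 0, 0, 0, 0, 0, 0.0854],
  [0, 0, 0, 0, 0, 0, 0.0854],
])

```text
t: 12.87
tool_pos: [0.5078, -0.0007, 0.2645]
tool_rot: [-0.001, 0.049, 0.999, 0.0]
ft_force: [0.4, 0.2, 0.4]
gripper_width: 1.001
```

play_rows([
  [0, 0, 0, 0, 0, 0, 0.07],
  [0, 0, 0, 0, 0, 0, 0.06],
  [0, 0, 0, 0, 0, 0, 0.055],
  [0, 0, 0, 0, 0, 0, 0.052],
  [0, 0, 0, 0, 0, 0, 0.05],
  [0, 0, 0, 0, 0, 0, 0.048],
  [0, 0, 0, 0, 0, 0, 0.046],
  [0, 0, 0, 0, 0, 0, 0.045],
  [0, 0, 0, 0, 0, 0, 0.044],
  [0, 0, 0, 0, 0, 0, 0.043],
  [0, 0, 0, 0, 0, 0, 0.04],
  [0, 0, 0, 0, 0, 0, 0.03],
  [0, 0, 0, 0, 0, 0, 0.02],
  [0, 0, 0, 0, 0, 0, 0.02],
  [0, 0, 0, 0, 0, 0, 0.02],
  [0, 0, 0, 0, 0, 0, 0.02],
])

```text
t: 14.2
tool_pos: [0.508, -0.0009, 0.2654]
tool_rot: [0.0, 0.049, 0.999, -0.0]
ft_force: [-1.0, -3.8, 4.4]
gripper_width: 0.505
```

```bash
python3 - <<'E'
from h import *
pose()
E
```

```text
t 14.20 tcp [ 0.508  -0.0009  0.2654] jaw 84.37 zaxis [ 6.e-04 -9.e-04 -1.e+00] w 0.505 F [-1.  -3.8  4.4] q [-0.11  0.07  1.68 -0.    1.4  -1.59]
```

play_rows([
  [0, 0, 0, 0, 0, -0.005, 0.02],
  [0, 0, 0, 0, 0, -0.01, 0.02],
  [0, 0, 0, 0, 0, -0.015, 0.02],
  [0, 0, 0, 0, 0, -0.015, 0.02],
  [0, 0, 0, 0, 0, -0.015, 0.02],
  [0, 0, 0, 0, 0, -0.015, 0.02],
  [0, 0, 0, 0, 0, -0.015, 0.02],
  [0, 0, 0, 0, 0, -0.015, 0.02],
  [0, 0, 0, 0, 0, -0.015, 0.02],
  [0, 0, 0, 0, 0, -0.015, 0.02],
  [0, 0, 0, 0, 0, -0.015, 0.02],
  [0, 0, 0, 0, 0, -0.015, 0.02],
  [0, 0, 0, 0, 0, -0.015, 0.02],
  [0, 0, 0, 0, 0, -0.01, 0.02],
  [0, 0, 0, 0, 0, -0.005, 0.02],
  [0, 0, 0, 0, 0, 0, 0.02],
])

```text
t: 15.53
tool_pos: [0.508, -0.0004, 0.461]
tool_rot: [0.001, 0.049, 0.999, 0.0]
ft_force: [0.7, -0.3, -3.4]
gripper_width: 0.507
```

```bash
python3 - <<'E'
from h import *
from scipy.optimize import least_squares
pose()
for n in('top','side'):
    f=np.load(f'pics/{n}0.npz'); p=f['p'];C=cloud(n,f['d'])
    near=np.hypot(C[...,0]-.48,C[...,1]-.208)<.12
    # outer edge of drive: outermost dark pixels per direction, projected to z=.040
    m=near&(p.max(2)<62)&(C[...,2]<.055)&(C[...,2]>.028)
    v,u=np.nonzero(m);q=onplane(n,np.c_[u,v],.040)[:,:2]; c=np.array([.48,.208])
    for it in range(4):
        a=np.arctan2(*(q-c).T[::-1]);r=np.hypot(*(q-c).T);b=((a+np.pi)/(2*np.pi)*48).astype(int)
        e=np.array([q[b==k][r[b==k].argmax()] for k in range(48) if (b==k).sum()>2])
        s=least_squares(lambda t:np.hypot(e[:,0]-t[0],e[:,1]-t[1])-t[2],[*c,.078],loss='soft_l1',f_scale=.001);c=s.x[:2]
    print(n,'drive',len(e),s.x.round(4))
    # turntable bright edge at z=.048
    hh=near&(p.min(2)>100)&(abs(C[...,2]-.048)<.008); v,u=np.nonzero(hh);q=onplane(n,np.c_[u,v],.048)[:,:2];c=np.array([.48,.208])
    for it in range(4):
        a=np.arctan2(*(q-c).T[::-1]);r=np.hypot(*(q-c).T);b=((a+np.pi)/(2*np.pi)*48).astype(int)
        e=np.array([q[b==k][r[b==k].argmax()] for k in range(48) if (b==k).sum()>2])
        s=least_squares(lambda t:np.hypot(e[:,0]-t[0],e[:,1]-t[1])-t[2],[*c,.06],loss='soft_l1',f_scale=.001);c=s.x[:2]
    print(n,'table',len(e),s.x.round(4))
    # cheek tops
    m=near&(C[...,2]>.172)&(C[...,2]<.186); v,u=np.nonzero(m);q=onplane(n,np.c_[u,v],.178)[:,:2].astype(np.float32)
    _,l,cc=cv2.kmeans(q,2,None,(3,50,1e-5),5,0); R=[cv2.minAreaRect(q[l[:,0]==k]) for k in(0,1)]
    print(n,'cheeks',R)
a=cv2.imread('pics/top0.png')[190:240,95:155];b=cv2.imread('pics/side0.png')[118:178,145:195]
cv2.imwrite('pics/m5.png',np.hstack([cv2.resize(a,(480,400),interpolation=3),cv2.resize(b[:50],(400,400),interpolation=3)][:1]+[cv2.resize(b,(320,384),interpolation=3)[:400] if 0 else cv2.copyMakeBorder(cv2.resize(b,(320,384),interpolation=3),0,16,0,0,0)]))
E
```

```text
t 15.53 tcp [ 5.08e-01 -4.00e-04  4.61e-01] jaw 84.40 zaxis [ 1.7e-03  5.0e-04 -1.0e+00] w 0.507 F [ 0.7 -0.3 -3.4] q [-0.11 -0.01  1.36  0.    1.79 -1.59]
top drive 43 [0.4777 0.2075 0.0767]
top table 47 [0.4783 0.2102 0.0593]
top cheeks [((0.47523409128189087, 0.2410718947649002), (0.04299595579504967, 0.008640247397124767), 1.2401063442230225), ((0.48120206594467163, 0.17763590812683105), (0.043340228497982025, 0.00727277435362339), 4.799643039703369)]
side drive 32 [0.4765 0.1959 0.0749]
side table 37 [0.4808 0.2075 0.058 ]
side cheeks [((0.48063769936561584, 0.17178475856781006), (0.015886694192886353, 0.04167427122592926), 89.49949645996094), ((0.480338990688324, 0.23689191043376923), (0.04446159303188324, 0.014695375226438046), 11.865694999694824)]
```

View pics/m5.png

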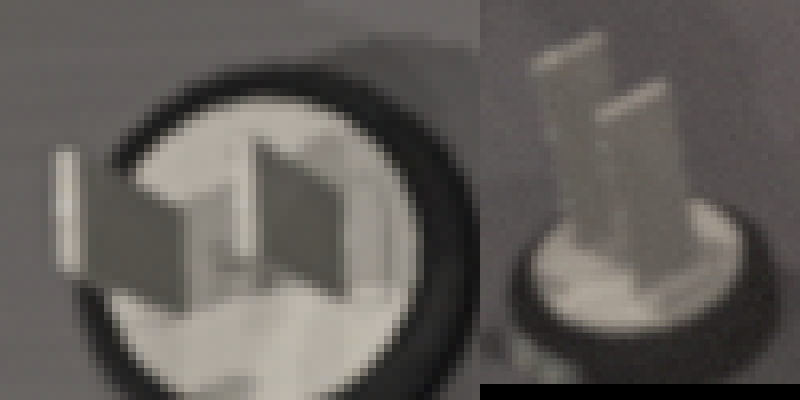

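The crop shows the cheek tops as bright strips: top view centres at about (68,209) and (247,198), side view at about (567,55) and (632,100). I project them onto z = 0.178.

```bash
python3 - <<'E'
from h import *
T=np.array([[68,209],[247,198]])/8.+[94.5,189.5]
S=np.array([[87.5,55],[152.5,100]])/6.4+[144.5,117.5]
for n,q in(('top',T),('side',S)):
    P=onplane(n,q,.178);d=P[0]-P[1];d=d if d[1]>0 else -d
    print(n,P.round(4)[:,:2],'mid',P.mean(0).round(4)[:2],'sep',np.linalg.norm(d).round(4),'open axis deg',np.degrees(np.arctan2(d[1],d[0]))-90)
# strip directions: bright strips by mask
for n in('top','side'):
    f=np.load(f'pics/{n}0.npz'); p=f['p'].astype(int);C=cloud(n,f['d'])
    m=(np.hypot(C[...,0]-.48,C[...,1]-.208)<.07)&(C[...,2]>.155)&(p.min(2)>(130 if n=='top' else 115))
    k,l,st,ce=cv2.connectedComponentsWithStats(m.astype(np.uint8))
    for i in range(1,k):
        if st[i,4]<12: continue
        v,u=np.nonzero(l==i);q=onplane(n,np.c_[u,v],.178)[:,:2];w=p[v,u].sum(1)
        vx,vy,x,y=cv2.fitLine(q.astype(np.float32),2,0,.01,.01).ravel();print(n,st[i,4],q.mean(0).round(4),'ang',np.degrees(np.arctan2(vy,vx)).round(1),np.ptp(q,0).round(3))
togo(.479,.209,.46,3)
E
```

```text
top [[0.4777 0.2426]
 [0.479  0.1787]] mid [0.4783 0.2106] sep 0.0639 open axis deg 1.1381757383953328
side [[0.4769 0.2362]
 [0.4826 0.1769]] mid [0.4797 0.2066] sep 0.0596 open axis deg 5.519010833510933
top 33 [0.4817 0.1786] ang 2.7 [0.043 0.006]
top 40 [0.4765 0.2427] ang 2.6 [0.04  0.007]
side 16 [0.4814 0.1761] ang 4.2 [0.039 0.008]
t 15.53 tcp [ 5.08e-01 -4.00e-04  4.61e-01] jaw 84.40 zaxis [ 1.7e-03  5.0e-04 -1.0e+00] w 0.507 F [ 0.7 -0.3 -3.4] q [-0.11 -0.01  1.36  0.    1.79 -1.59]
turn z 81.40 deg, then shift [ 0.2106 -0.018   0.001 ]
```

play_rows([
  [0, 0, 4, 0, 0, 0, 0.02],
  [0, 0, 6.7, 0, 0, 0, 0.02],
  [0, 0, 6.7, 0, 0, 0, 0.02],
  [0, 0, 6.7, 0, 0, 0, 0.02],
  [0, 0, 6.7, 0, 0, 0, 0.02],
  [0, 0, 6.7, 0, 0, 0, 0.02],
  [0, 0, 6.7, 0, 0, 0, 0.02],
  [0, 0, 6.7, 0, 0, 0, 0.02],
  [0, 0, 6.7, 0, 0, 0, 0.02],
  [0, 0, 6.7, 0, 0, 0, 0.02],
  [0, 0, 6.7, 0, 0, 0, 0.02],
  [0, 0, 6.7, 0, 0, 0, 0.02],
  [0, 0, 3.5, 0, 0, 0, 0.02],
])

```text
t: 16.62
tool_pos: [0.5079, -0.0005, 0.4582]
tool_rot: [-0.001, 0.689, 0.725, -0.001]
ft_force: [-1.0, 0.5, -3.9]
gripper_width: 0.501
```

play_rows([
  [0, 0, 0, 0.009, -0.001, 0, 0.02],
  [0, 0, 0, 0.0192, -0.0016, 0, 0.02],
  [0, 0, 0, 0.0192, -0.0016, 0, 0.02],
  [0, 0, 0, 0.0192, -0.0016, 0, 0.02],
  [0, 0, 0, 0.0192, -0.0016, 0, 0.02],
  [0, 0, 0, 0.0192, -0.0016, 0, 0.02],
  [0, 0, 0, 0.0192, -0.0016, 0, 0.02],
  [0, 0, 0, 0.0192, -0.0016, 0, 0.02],
  [0, 0, 0, 0.0192, -0.0016, 0, 0.02],
  [0, 0, 0, 0.0192, -0.0016, 0, 0.02],
  [0, 0, 0, 0.0192, -0.0016, 0, 0.02],
  [0, 0, 0, 0.01, -0.001, 0, 0.02],
  [0, 0, 0, 0, 0, 0, 0.02],
  [0, 0, 0, 0, 0, 0, 0.02],
])

```text
t: 17.78
tool_pos: [0.4781, 0.2093, 0.4594]
tool_rot: [-0.0, 0.687, 0.727, -0.001]
ft_force: [-1.0, 0.1, -4.2]
gripper_width: 0.509
```

```bash
python3 - <<'E'
from h import *
togo(.479,.209,.46,3.2)
f,d=grab('side','side5')
cv2.imwrite('pics/m6.png',cv2.resize(f[60:180,110:230,::-1],(600,600),interpolation=3))
C=cloud('side',d)
m=(abs(C[...,0]-.479)<.04)&(abs(C[...,1]-.209)<.04)&(abs(C[...,2]-.32)<.012)&(f.max(2)<60)
v,u=np.nonzero(m);print(len(u),onplane('side',[[u.mean(),v.mean()]],.319),np.ptp(u),np.ptp(v))
E
```

```text
t 17.78 tcp [0.4781 0.2093 0.4594] jaw 3.28 zaxis [-0.0011 -0.0011 -1.    ] w 0.509 F [-1.   0.1 -4.2] q [ 0.3   0.02  1.33 -0.    1.79  0.25]
turn z 0.08 deg, then shift [-0.0004  0.0009 -0.0006]
56 [[0.46876082 0.20758324 0.319     ]] 17 15
```

View pics/m6.png

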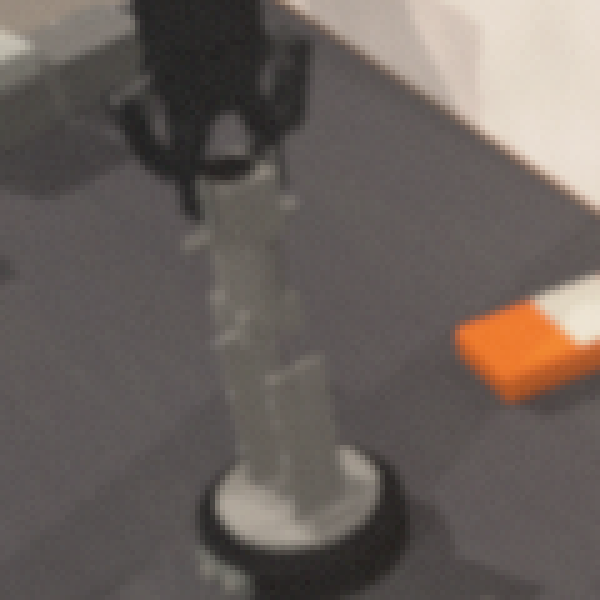

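The pot is upright above the mixer, pins along the open sides at (195,240) and (288,203). I lower it to just above the stub.

play_rows([
  [0, 0, 0, -0.0004, 0.0009, 0.006, 0.02],
  [0, 0, 0, 0, 0, 0.012, 0.02],
  [0, 0, 0, 0, 0, 0.015, 0.02],
  [0, 0, 0, 0, 0, 0.015, 0.02],
  [0, 0, 0, 0, 0, 0.015, 0.02],
  [0, 0, 0, 0, 0, 0.015, 0.02],
  [0, 0, 0, 0, 0, 0.015, 0.02],
  [0, 0, 0, 0, 0, 0.015, 0.02],
  [0, 0, 0, 0, 0, 0.01, 0.02],
  [0, 0, 0, 0, 0, 0.005, 0.02],
  [0, 0, 0, 0, 0, 0, 0.02],
])

```text
t: 18.75
tool_pos: [0.4789, 0.2081, 0.3349]
tool_rot: [-0.001, 0.688, 0.726, -0.002]
ft_force: [-0.2, 0.4, -2.7]
gripper_width: 0.51
```

play_rows([
  [0, 0, 0, 0, 0, 0.002, 0.02],
  [0, 0, 0, 0, 0, 0.002, 0.02],
  [0, 0, 0, 0, 0, 0.002, 0.02],
  [0, 0, 0, 0, 0, 0.001, 0.02],
  [0, 0, 0, 0, 0, 0, 0.02],
])

```text
t: 19.17
tool_pos: [0.4792, 0.2087, 0.3302]
tool_rot: [0.0, 0.687, 0.726, 0.0]
ft_force: [-0.4, 1.1, -3.4]
gripper_width: 0.506
```

```bash
python3 - <<'E'
from h import *
pose()
s=sensors.sense();print(s['ft_torque'])
E
```

```text
t 19.17 tcp [0.4792 0.2087 0.3302] jaw 3.18 zaxis [ 3.e-04  2.e-04 -1.e+00] w 0.506 F [-0.4  1.1 -3.4] q [0.3  0.05 1.56 0.   1.53 0.25]
[ 0.0104961  -0.01030134 -0.02630267]
```

play_rows([
  [0, 0, 0, 0, 0, 0.001, 0.02],
  [0, 0, 0, 0, 0, 0.001, 0.02],
  [0, 0, 0, 0, 0, 0.001, 0.02],
  [0, 0, 0, 0, 0, 0, 0.02],
])

```text
t: 19.5
tool_pos: [0.4791, 0.2087, 0.3268]
tool_rot: [-0.0, 0.687, 0.726, -0.0]
ft_force: [0.2, -0.3, -3.8]
gripper_width: 0.504
```

play_rows([
  [0, 0, 0, 0, 0, 0.001, 0.02],
  [0, 0, 0, 0, 0, 0.001, 0.02],
  [0, 0, 0, 0, 0, 0, 0.02],
])

```text
t: 19.75
tool_pos: [0.4793, 0.2087, 0.3249]
tool_rot: [0.0, 0.687, 0.726, 0.0]
ft_force: [1.2, -0.5, -3.4]
gripper_width: 0.506
```

```bash
python3 - <<'E'
from h import *
pose()
s=sensors.sense();print(s['ft_torque'])
E
```

```text
t 19.75 tcp [0.4793 0.2087 0.3249] jaw 3.18 zaxis [ 5.e-04  1.e-04 -1.e+00] w 0.506 F [ 1.2 -0.5 -3.4] q [ 0.3   0.06  1.56 -0.    1.52  0.25]
[ 0.00187842 -0.16490484  0.00773922]
```

It is already past the lead-in with little force, so the teeth are entering the slots. I keep going gently.

play_rows([
  [0, 0, 0, 0, 0, 0.001, 0.02],
  [0, 0, 0, 0, 0, 0.001, 0.02],
  [0, 0, 0, 0, 0, 0.001, 0.02],
  [0, 0, 0, 0, 0, 0.001, 0.02],
  [0, 0, 0, 0, 0, 0, 0.02],
])

```text
t: 20.17
tool_pos: [0.4793, 0.2086, 0.3209]
tool_rot: [0.0, 0.687, 0.726, 0.0]
ft_force: [1.6, 0.6, -4.2]
gripper_width: 0.506
```

play_rows([
  [0, 0, 0, 0, 0, 0.001, 0.02],
  [0, 0, 0, 0, 0, 0.001, 0.02],
  [0, 0, 0, 0, 0, 0.001, 0.02],
  [0, 0, 0, 0, 0, 0.001, 0.02],
  [0, 0, 0, 0, 0, 0, 0.02],
])

```text
t: 20.58
tool_pos: [0.4793, 0.2087, 0.3169]
tool_rot: [0.0, 0.687, 0.726, 0.0]
ft_force: [1.6, 0.2, -3.4]
gripper_width: 0.508
```

```bash
python3 - <<'E'
from h import *
pose()
s=sensors.sense();print(s['ft_torque'])
E
```

```text
t 20.58 tcp [0.4793 0.2087 0.3169] jaw 3.17 zaxis [ 4.e-04  1.e-04 -1.e+00] w 0.508 F [ 1.6  0.2 -3.4] q [ 0.3   0.06  1.57 -0.    1.51  0.25]
[ 0.0289321  -0.37537341 -0.00668717]
```

play_rows([
  [0, 0, 0, 0, 0.0003, 0.001, 0.02],
  [0, 0, 0, 0, 0.0002, 0.001, 0.02],
  [0, 0, 0, 0, 0, 0.001, 0.02],
  [0, 0, 0, 0, 0, 0.001, 0.02],
  [0, 0, 0, 0, 0, 0.001, 0.02],
  [0, 0, 0, 0, 0, 0, 0.02],
])

```text
t: 21.08
tool_pos: [0.4796, 0.2087, 0.3116]
tool_rot: [-0.0, 0.687, 0.726, -0.0]
ft_force: [1.3, 0.1, -3.4]
gripper_width: 0.508
```

play_rows([
  [0, 0, 0, 0, 0, 0.0007, 0.02],
  [0, 0, 0, 0, 0, 0.0007, 0.02],
  [0, 0, 0, 0, 0, 0, 0.02],
])

```text
t: 21.33
tool_pos: [0.4796, 0.2087, 0.3104]
tool_rot: [-0.0, 0.687, 0.726, -0.0]
ft_force: [-0.2, -0.3, -3.5]
gripper_width: 0.507
```

play_rows([
  [0, 0, 0, 0, 0, 0.0007, 0.02],
  [0, 0, 0, 0, 0, 0, 0.02],
])

```text
t: 21.5
tool_pos: [0.4796, 0.2087, 0.3098]
tool_rot: [-0.0, 0.687, 0.726, -0.0]
ft_force: [0.9, -0.4, -4.0]
gripper_width: 0.506
```

play_rows([
  [0, 0, 0, 0, 0, 0.0007, 0.02],
  [0, 0, 0, 0, 0, 0, 0.02],
])

```text
t: 21.67
tool_pos: [0.4797, 0.2087, 0.3095]
tool_rot: [0.0, 0.687, 0.726, 0.0]
ft_force: [-1.1, 1.0, -2.0]
gripper_width: 0.506
```

play_rows([
  [0, 0, 0, 0, 0, 0.0007, 0.02],
  [0, 0, 0, 0, 0, 0, 0.02],
])

```text
t: 21.83
tool_pos: [0.4796, 0.2087, 0.3095]
tool_rot: [0.0, 0.687, 0.726, 0.0]
ft_force: [-1.8, 0.1, 1.6]
gripper_width: 0.507
```

Seat contact comes at TCP z 0.3095, against 0.3094 predicted. I release and retreat straight up.

play_rows([
  [0, 0, 0, 0, 0, 0, 0.046],
  [0, 0, 0, 0, 0, 0, 0.05],
  [0, 0, 0, 0, 0, 0, 0.06],
  [0, 0, 0, 0, 0, 0, 0.075],
  [0, 0, 0, 0, 0, 0, 0.0854],
  [0, 0, 0, 0, 0, 0, 0.0854],
  [0, 0, 0, 0, 0, -0.01, 0.0854],
  [0, 0, 0, 0, 0, -0.02, 0.0854],
  [0, 0, 0, 0, 0, -0.03, 0.0854],
  [0, 0, 0, 0, 0, -0.03, 0.0854],
  [0, 0, 0, 0, 0, -0.03, 0.0854],
  [0, 0, 0, 0, 0, -0.03, 0.0854],
  [0, 0, 0, 0, 0, 0, 0.0854],
  [0, 0, 0, 0, 0, 0, 0.0854],
  [0, 0, 0, 0, 0, 0, 0.0854],
])

```text
t: 23.08
tool_pos: [0.4796, 0.2086, 0.4585]
tool_rot: [-0.0, 0.687, 0.726, 0.0]
ft_force: [-0.4, -0.5, 0.1]
gripper_width: 0.999
```

```bash
python3 - <<'E'
from h import *
pose()
f,d=grab('side','side7')
cv2.imwrite('pics/m7.png',cv2.resize(f[60:180,110:230,::-1],(600,600),interpolation=3))
C=cloud('side',d)
m=(abs(C[...,0]-.479)<.025)&(abs(C[...,1]-.209)<.025)&(abs(C[...,2]-.168)<.015)&(f.max(2)<60)
v,u=np.nonzero(m);print(len(u),onplane('side',[[u.mean(),v.mean()]],.168),np.median(C[m][:,2]))
E
```

```text
t 23.08 tcp [0.4796 0.2086 0.4585] jaw 3.17 zaxis [-0.e+00  1.e-04 -1.e+00] w 0.999 F [-0.4 -0.5  0.1] q [0.3  0.02 1.33 0.   1.79 0.25]
24 [[0.48062958 0.21064755 0.168     ]] 0.1705617343567732
```

View pics/m7.png

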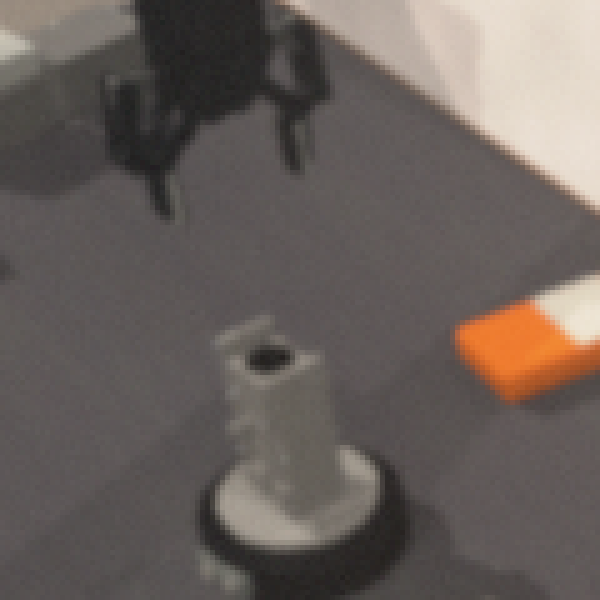

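The pot sits home between the cheeks (disc at (270,358), measured z ≈ 0.1705 against 0.168 expected, pin out of the open side at (240,425)), and the gripper is clear.

```bash
python3 -c "
from workcell import job
print(job.sign_off())"
```

```text
the job is handed in; nothing more can be done
None
```

The pot is on the mixer's stub, fully home as far as my checks show, and I handed the job in at about 23 s. The sign-off gives no verdict.

**What I did:** I gripped the pot across x, lifted it straight up out of the rack, stood it on the white plate and let go. I then gripped it across the pins, turned it about 81°, slid it down the stub with under 5 N on the wrist, and released it. Then I backed the gripper straight up.

**Last checks:**
- **Seating:** contact with the seat came at TCP z 0.3095, against 0.3094 predicted from the plate contact.
- **After release:** the side view shows the pot upright between the cheeks with a pin out of the open side. The gripper is fully open and about 15 cm above its release height, with wrist force near zero.
- **Position and height:** the black disc on top read (0.481, 0.211), about 2 mm from the release point. Its height read 0.1705 against 0.168 nominal, within the camera's error.

**Disagreements:** the two cameras differed by 1 to 4 mm on the mixer's position, so I used their mean. One fit of the mixer's base from the side view was about 12 mm off, and I left it out.

**Not measured:** I did not re-measure the cold packs, the canister or the dishes at the end. I saw no contact with them.

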